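# Seat the calibration tile in the reflectance meter

### The job

Calibrate the reflectance meter: take the white calibration tile by its knob from the wooden block and set it down flat on the bare loading pad at the open, flared end of the meter's channel. Slide it gently along the channel, without lifting it off the deck or forcing it, until it drops flat into the measuring pocket; then let go and press the green button. Leave the jar, bottle and beaker where they stand.

Things in the scene. Friction and masses are not known exactly. Their poses are not given: they have to be found in the camera images.
- meter: Beige bench instrument, fixed, 190 mm (its x) by 330 mm (its y), with a flat deck 60 mm above the bench. Origin on the bench under it, z up. A straight channel runs along its y on the line x = +20 mm; the loading pad is at its -y end, button and display on the strip at -x. Pressing or pushing the tile against the meter with more than 30 N damages it.
- pad (a point): Middle of the bare aluminium loading pad, on its surface (60 mm above the bench), at meter x = +20, y = -125 mm: set the tile down here. The pad is level and free of rails from meter y = -88 mm back to the meter's end at y = -165 mm.
- channel_start (a point): Start of the straight channel, on its centre line at deck height (meter y = -55 mm): from here two black rails 63 mm apart, 5 mm above the deck, run in +y. Towards the pad they flare, to about 88 mm apart at y = -85 mm. The floor from here on is a dark steel carriage 0.5 mm lower than the pad.
- channel_end (a point): End of the channel on its centre line at deck height (meter y = +105 mm), closed by a cover 3 mm high. One round flat-bottomed pocket, 65 mm across, 5 mm deep, centred across the channel, is in the carriage. The carriage stands differently each time and holds firm: the pocket's centre lies anywhere from meter y = 0 to +55 mm and is not measured, so feel for it.
- tile: Calibration tile, loose: round disc 60 mm across and 10 mm thick (white ceramic face down, blue back) with an upright round black knob 20 mm across on its middle, rising 26 mm above the disc (36 mm in all). About 0.35 kg; slides easily on the meter (friction about 0.25). Origin at the centre of its underside, z up through the knob. Any yaw will do.
- dock: Fixed wooden storage block 100 x 100 x 12 mm with a round recess 65 mm across and 5 mm deep where the tile lies at the start (its underside 7 mm above the bench). Origin at the centre of its underside. It stands left or right of the meter.
- calib (a joint): Travel of the green calibrate button in m: 0 up, about 0.005 fully pressed, pressed straight down; a spring of about 4 N at full travel returns it. More than 3 mm counts as pressed.
- calib_top (a point): Centre of the top of the green button, 24 mm across, on the meter's operator strip; it stands 21 mm above the deck, in a black collar 40 mm across and 12 mm high.
- jar: Amber sample jar, 60 mm across, 85 mm tall, loose, upright; leave alone. Origin at the centre of its underside.
- reagent: White reagent bottle with red label and black cap, 48 mm across, 120 mm tall, loose, upright; leave alone. Origin at the centre of its underside.
- beaker: Empty glass beaker, 68 mm across, 85 mm tall, loose, upright; leave alone. Origin at the centre of its underside.
Things that resemble listed ones, but are neither listed nor needed, are in the scene too. There is more than one size of the tile; the one meant has the size given above.

How it is judged:
By the outcome, as a careful person would: the job done as asked, in the order asked, and still so for the second after the job is handed in, with the robot touching nothing.
It also fails if it takes over 54 s, if anything falls off the work surface, if the arm or the gripper's body presses on something with over 40 N, if the wrist force passes 120 N, or if a joint passes its speed limit or range.

### The arm

A 7-joint arm with a two-finger parallel gripper is mounted at the origin on the work surface. World frame = base frame: x ahead of the robot, y to its left, z up, the work surface at z = 0. Lengths are in m, angles in rad, forces in N, time in s.
With the tool pointing down it reaches from about 0.35 to 0.9 m from the base axis. Payload 8.1 kg.
Tool frame: the origin (TCP) lies at the very end of the fingers, on their centre line; the grasp point (between the pads) lies grip_point_offset behind it (grip_point_offset is the distance from the TCP to the grasp point, in m); z points along the fingers, y is the direction in which the jaws open and shut (so a half turn about z gives the same grasp; the last joint's range is limited). The gripper opens to 92 mm and grips with 3 to 60 N. Pads are 19 mm wide; open, the fingers measure 130 mm over their backs; the gripper's body (75 mm by 190 mm) begins 47 mm behind the grasp point.
Start: joints at [1.126, 0.434, 0.025, 1.573, -0.012, 1.134, -0.075], TCP at [0.209, -0.589, 0.227] pointing down, gripper open.
Joint ranges: [-2.62, 2.62], [-0.44, 2.09], [-1.27, 1.32], [0.08, 2.57], [-1.32, 4.46], [0.12, 2], [-2.74, 2.74]. Speed limits (rad/s): [2.22, 2.22, 3.01, 3.01, 3.14, 3.14, 3.14].

### API

Orientations are given as a rotation vector (axis times angle).
In Python, from cell import * gives the robot as it stands.
- The arm moves only by the tool drive_tool, never from a script. Its argument "increments" is a list of rows, each an object of numbers: "grip": the gripper's target within -1 to 1 (shut at 1, half-way at 0, fully open at -1); "tx", "ty", "tz": the shift along the world's x, y, z normalised to -1 to 1, where 1 is 400 mm; "turn": the turn about the world's z normalised to -1 to 1, where 1 is 60 degrees. In form: [{"grip": .., "tx": .., "ty": .., "tz": .., "turn": ..}, ...]. A call has 1 to 20 rows; each row is the pose to reach, as a shift and turn from the pose measured when the call began; what a row does not reach only later rows make up. A row lasts 1/10 s, in which the tool goes at most 50 mm and 8.59 degrees, less where a joint would pass 70% of its speed; a pose out of reach is approached as far as the arm can. A call with a number of a shift or a turn outside -1 to 1 is refused whole. A call with a gripper value outside its range is refused whole. The fingers move at their own pace and stop on an object; "newtons" is the grip in N (left out, the last holds). Time passes only in rows, so rows that repeat a pose let the fingers close. It gives the time, the measured TCP pose, the force and the opening at its end, in the units of the state.
- observe(): the state, without advancing time (a new reading comes with each control period).
- get_image(name): name is "side" or "top"; returns the picture (420x560x3 uint8, red, green, blue); there is no depth.
- camera_info(name): a dict with "fx", "fy", "cx", "cy" (pixels), "eye" and "rotation" of the camera in the world. Camera axes: x right, y down, z forward; pixel columns grow to the right and rows downward; lengths in m; the calibration is good to about 2 mm. A picture is of the moment at which its call begins. camera_info takes no time and is no camera call.
- sign_off(): hands the job in, once; it reports no verdict.
The state is a dict: "clock": time; "joints": joint angles; "dq": joint speeds; "joint_efforts": joint torques, N m; "position": TCP position; "ee_rot": TCP orientation; "force": force on the tool from outside, world axes, zero at the start; "ft_torque": the same for the moment, N m; "width": opening from 0.0 (shut) to 1.0 (fully open).
Only numpy, scipy, OpenCV 4.12 (cv2) and the standard library are available. Lean on these libraries where they do the work, as an engineer would, in place of code of your own. Each camera call takes 0.05 s, during which the arm holds its last target. There are 200 camera calls.

## Working session

There is one attempt and no reset: what is moved stays moved. The work goes in short steps, Python scripts to look and compute and a tool call to move; the robot and the scene stay as the last step left them, time stands still between calls to the robot, and variables do not carry over. Pictures are saved under pics/ and viewed, about 8 in all and at most 12, crops included, and the job is handed in when it is done.

Besides the shell and the picture viewer there is one more tool, called as name(argument=value, ...), one argument or row to a line, values as JSON. drive_tool: Moves the arm, as the interface text tells. Its arguments: {"type":"object","properties":{"increments":{"type":"array","items":{"type":"object","properties":{"grip":{"type":"number"},"tx":{"type":"number"},"ty":{"type":"number"},"tz":{"type":"number"},"turn":{"type":"number"}}}},"newtons":{"type":"number"}},"required":["increments"]}

```bash
mkdir -p pics; cat > h.py <<'E'
from cell import *
import numpy as np, cv2
def save(n,f,crop=None,s=1):
    im=get_image(n)
    im=cv2.cvtColor(im,cv2.COLOR_RGB2BGR)
    cv2.imwrite('pics/raw_'+f,im)
    if crop: a,b,c,d=crop; im=im[b:d,a:c]
    cv2.imwrite('pics/'+f,cv2.resize(im,None,fx=s,fy=s,interpolation=cv2.INTER_CUBIC))
def w(n,u,v,z):
    c=camera_info(n);R=np.array(c['rotation']);e=np.array(c['eye'])
    d=R@np.array([(u-c['cx'])/c['fx'],(v-c['cy'])/c['fy'],1]);return e+d*(z-e[2])/d[2]
def px(n,p):
    c=camera_info(n);q=np.array(c['rotation']).T@(np.array(p)-c['eye']);return c['fx']*q[0]/q[2]+c['cx'],c['fy']*q[1]/q[2]+c['cy']
E
python3 - <<'E'
from h import *
save('top','t1.png',s=1.42);save('side','s1.png',s=1.42)
print(observe());print(camera_info('top'),camera_info('side'))
try: print(grip_point_offset)
except Exception as e: print(e)
E
```

```text
{'clock': 0.1, 'joints': array([ 1.12639366,  0.43516944,  0.02497828,  1.57401966, -0.01162966,
        1.13400392, -0.07510204]), 'dq': array([-0.00018302, -0.00058075,  0.00173855, -0.0021336 , -0.00134301,
        0.00098522,  0.00098828]), 'joint_efforts': array([ 2.73261830e-03, -6.69122529e+01,  9.87694748e-01, -3.15146077e+01,
       -6.06201449e-02,  3.74339777e-02,  1.27298637e-05]), 'position': array([ 0.20928938, -0.58841734,  0.22600824]), 'ee_rot': array([-3.09445795e+00, -5.33915725e-01,  5.53963089e-04]), 'force': array([-0.21535151,  0.63085969,  0.12668954]), 'ft_torque': array([ 0.01171533,  0.01569353, -0.01696134]), 'width': 0.9989742367562566}
{'fx': 378.8962510090198, 'fy': 378.8962510090198, 'cx': 273.4639854964089, 'cy': 209.008189616432, 'eye': array([ 0.35102629, -0.00243779,  0.92957511]), 'rotation': array([-2.14179381,  2.11805991, -0.21301034])} {'fx': 441.5679937935322, 'fy': 441.5679937935322, 'cx': 276.728228122464, 'cy': 208.19655245117147, 'eye': array([ 0.49075886, -0.81119449,  0.8704142 ]), 'rotation': array([-2.34722051,  0.02801615, -0.03201414])}
0.0188
```

View pics/t1.png

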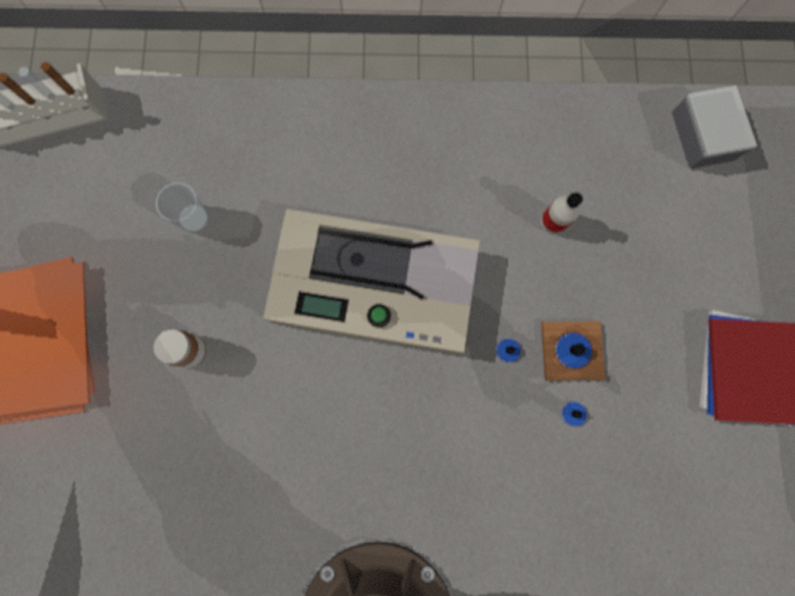

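View pics/s1.png

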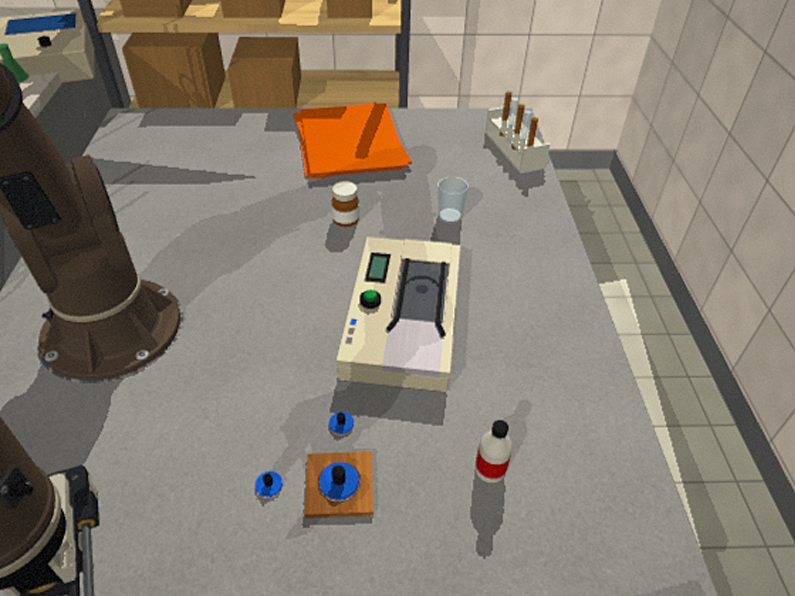

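The top view shows the meter lying across the picture centre, from (285,210) to (465,352), with its pad at the right end. The dock with the full-size tile is at (574,350) and the small decoys are at (509,350) and (575,413). The side view agrees, and a pocket ring is faintly visible in the dark carriage. Next: enlarged crops for exact corners.

```bash
sed -i "s/R=np.array(c\['rotation'\])/R=cv2.Rodrigues(np.array(c['rotation']))[0]/; s/np.array(c\['rotation'\]).T/cv2.Rodrigues(np.array(c['rotation']))[0].T/" h.py
python3 - <<'E'
import cv2
im=cv2.imread('pics/raw_t1.png')[135:280,180:440]
cv2.imwrite('pics/t1c.png',cv2.resize(im,None,fx=3,fy=3,interpolation=cv2.INTER_CUBIC))
im=cv2.imread('pics/raw_s1.png')[155:375,170:350]
cv2.imwrite('pics/s1c.png',cv2.resize(im,None,fx=2.7,fy=2.7,interpolation=cv2.INTER_CUBIC))
E
```

```text
(no output)
```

View pics/t1c.png

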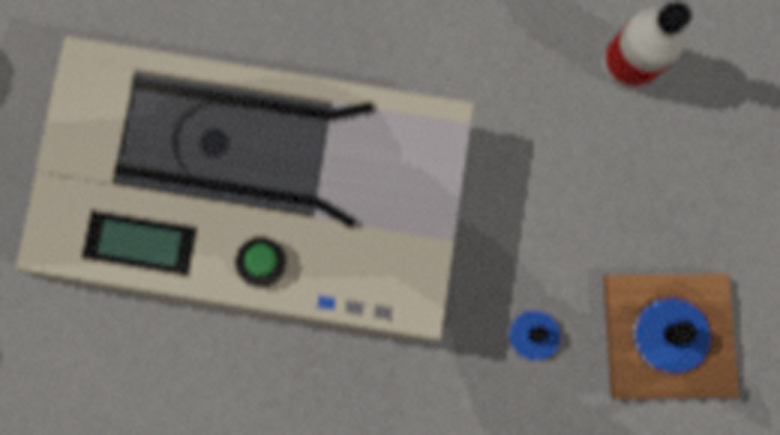

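View pics/s1c.png

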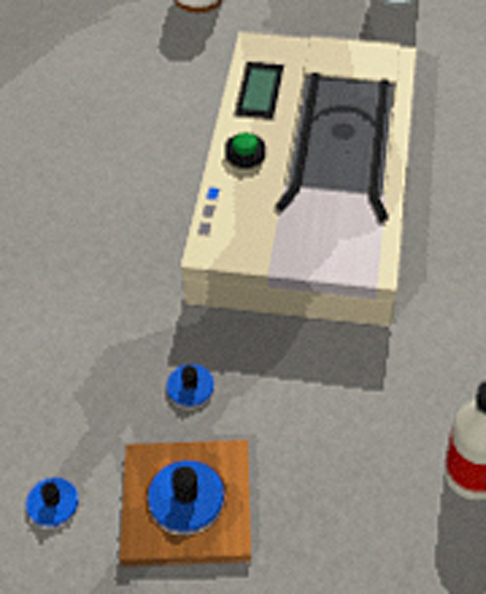

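```bash
python3 - <<'E'
from h import *
from scipy.optimize import least_squares
T=lambda a:(180+a[0]/3,135+a[1]/3)
S=lambda a:(170+a[0]/2.7,155+a[1]/2.7)
loc=[(.095,.165),(.095,-.165),(-.095,-.165),(-.095,.165)]
top=[(67,38),(473,102),(441,338),(18,270)]
side=[(414,48),(395,292),(182,268),(238,33)]
def M(p,l):
    c,s=np.cos(p[2]),np.sin(p[2]);return np.array([p[0]+c*l[0]-s*l[1],p[1]+s*l[0]+c*l[1]])
obs=[(w('top',*T(t),.06)[:2],w('side',*S(s),.06)[:2],l) for t,s,l in zip(top,side,loc)]
f=lambda p,i:np.concatenate([M(p,o[2])-o[j] for o in obs for j in i])
for i in ((0,),(1,),(0,1)):
    r=least_squares(f,[.5,0,0],args=(i,));print(i,r.x.round(4),(r.fun*1000).round(1))
p=r.x
def inv(q): d=q[:2]-p[:2];c,s=np.cos(p[2]),np.sin(p[2]);return ((c*d[0]+s*d[1])*1e3).round(1),((-s*d[0]+c*d[1])*1e3).round(1)
for nm,t,s,z in [('pocket',(214,143),(343,130),.0545),('button',(261,258),(244,144),.081)]:
    a,b=w('top',*T(t),z),w('side',*S(s),z);print(nm,a.round(4),b.round(4),inv(a),inv(b))
for nm,t,s,z in [('disc',(674,335),(186,494),.017),('knob',(681,331),(184,473),.043)]:
    print(nm,w('top',*T(t),z).round(4),w('side',*S(s),z).round(4))
dt=[(605,276),(728,276),(740,398),(612,398)];ds=[(126,446),(248,440),(250,556),(120,560)]
print('dock',np.mean([w('top',*T(t),.012) for t in dt],0).round(4),np.mean([w('side',*S(t),.012) for t in ds],0).round(4))
print('startcorner',inv(w('top',*T((473,102)),.06)))
for y in (-125,-55,0,27,55,105): print(y,M(p,(.02,y/1e3)).round(4))
o=observe();print(cv2.Rodrigues(o['ee_rot'])[0].round(3))
E
```

```text
(0,) [ 0.5442  0.011  -0.1496] [ 0.3  1.1 -0.3 -0.5 -0.2 -0.8  0.3  0.1]
(1,) [ 0.5469  0.0068 -0.1528] [ 0.9 -0.2  1.6 -0.  -1.9 -1.1 -0.7  1.4]
(0, 1) [ 0.5456  0.0089 -0.1512] [ 1.9 -1.2 -0.7  2.1  0.8 -2.7  0.5  2.2  0.9 -2.7 -3.   0.8  1.9 -1.9
 -2.3  3.4]
pocket [0.5788 0.0398 0.0545] [0.5825 0.0372 0.0545] (np.float64(28.2), np.float64(35.6)) (np.float64(32.2), np.float64(33.5))
button [0.4829 0.0012 0.081 ] [ 0.4848 -0.0081  0.081 ] (np.float64(-60.8), np.float64(-17.0)) (np.float64(-57.6), np.float64(-25.9))
disc [ 0.4341 -0.3321  0.017 ] [ 0.4374 -0.3343  0.017 ]
knob [ 0.4349 -0.3284  0.043 ] [ 0.4369 -0.331   0.043 ]
dock [ 0.4334 -0.3316  0.012 ] [ 0.4373 -0.3353  0.012 ]
startcorner (np.float64(93.8), np.float64(-162.4))
-125 [ 0.5465 -0.1177]
-55 [ 0.5571 -0.0485]
0 [0.5653 0.0059]
27 [0.5694 0.0326]
55 [0.5736 0.0603]
105 [0.5812 0.1097]
[[ 0.942  0.335 -0.001]
 [ 0.335 -0.942  0.001]
 [-0.    -0.001 -1.   ]]
```

```bash
python3 - <<'E'
import cv2,numpy as np
a=cv2.imread('pics/raw_t1.png')[150:220,210:345]
b=cv2.imread('pics/raw_s1.png')[170:270,235:330]
a=cv2.resize(a,None,fx=3,fy=3,interpolation=cv2.INTER_CUBIC);b=cv2.resize(b,None,fx=4,fy=4,interpolation=cv2.INTER_CUBIC)
c=np.zeros((400,790,3),np.uint8);c[:210,:405]=a;c[:,408:788]=b
c=np.clip(c.astype(float)*1.3,0,255).astype(np.uint8);cv2.imwrite('pics/c2.png',c)
E
```

```text
(no output)
```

View pics/c2.png

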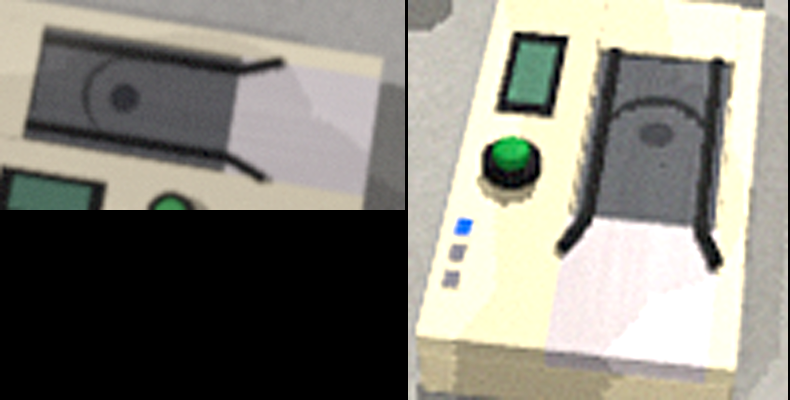

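```bash
python3 - <<'E'
from h import *
T=lambda a:(210+a[0]/3,150+a[1]/3)
S=lambda a:(235+(a[0]-408)/4,170+a[1]/4)
P={'top':(.5442,.011,-.1496),'side':(.5469,.0068,-.1528)}
pts=dict(startR=((243,70),(701,230),.065),startL=((228,156),(587,213),.065),endR=((48,38),(718,65),.065),endL=((28,131),(615,55),.065),tipR=((283,62),(715,266),.065),tipL=((267,180),(562,250),.065),hole=((125,98),(657,133),.05),arc=((85,98),(660,101),.0595),button=((170,206),(512,150),.081))
for k,(t,s,z) in pts.items():
    for n,q in (('top',T(t)),('side',S(s))):
        p=P[n];a=w(n,*q,z);d=a[:2]-p[:2];c,sn=np.cos(p[2]),np.sin(p[2])
        print(k,n,a[:2].round(4),'meter',(1e3*(c*d[0]+sn*d[1])).round(1),(1e3*(-sn*d[0]+c*d[1])).round(1))
E
```

```text
startR top [ 0.6001 -0.054 ] meter 65.0 -55.9
startR side [ 0.6038 -0.0618] meter 66.7 -59.2
startL top [ 0.5307 -0.0424] meter -5.4 -54.8
startL side [ 0.5332 -0.046 ] meter -5.5 -54.3
endR top [0.6242 0.1004] meter 65.8 100.3
endR side [0.6281 0.0926] meter 67.1 97.1
endL top [0.5486 0.1134] meter -10.9 101.9
endL side [0.5578 0.1039] meter -4.1 97.6
tipR top [ 0.6071 -0.0856] meter 76.6 -86.1
tipR side [ 0.61  -0.092] meter 77.4 -88.1
tipL top [ 0.5121 -0.0727] meter -19.2 -87.5
tipL side [ 0.5167 -0.0772] meter -17.1 -87.6
hole top [0.58   0.0392] meter 31.2 33.3
hole side [0.5836 0.0415] meter 30.9 39.8
arc top [0.5771 0.0703] meter 23.7 63.5
arc side [0.5865 0.0628] meter 30.6 61.3
button top [0.4883 0.0021] meter -54.0 -17.2
button side [ 0.4864 -0.005 ] meter -58.0 -20.9
```

drive_tool(
  increments=[
    {"tx": 0.08, "ty": 0.09, "tz": -0.02, "turn": -0.04, "grip": -0.3},
    {"tx": 0.15, "ty": 0.17, "tz": -0.06, "turn": -0.08, "grip": -0.3},
    {"tx": 0.23, "ty": 0.26, "tz": -0.1, "turn": -0.12, "grip": -0.3},
    {"tx": 0.31, "ty": 0.35, "tz": -0.14, "turn": -0.15, "grip": -0.3},
    {"tx": 0.39, "ty": 0.44, "tz": -0.18, "turn": -0.18, "grip": -0.3},
    {"tx": 0.46, "ty": 0.52, "tz": -0.22, "turn": -0.18, "grip": -0.3},
    {"tx": 0.52, "ty": 0.58, "tz": -0.26, "turn": -0.18, "grip": -0.3},
    {"tx": 0.56, "ty": 0.63, "tz": -0.3, "turn": -0.18, "grip": -0.3},
    {"tx": 0.5675, "ty": 0.6375, "tz": -0.31, "turn": -0.18, "grip": -0.3},
    {"tx": 0.5675, "ty": 0.6375, "tz": -0.31, "turn": -0.18, "grip": -0.3},
    {"tx": 0.5675, "ty": 0.6375, "tz": -0.31, "turn": -0.18, "grip": -0.3},
    {"tx": 0.5675, "ty": 0.6375, "tz": -0.31, "turn": -0.18, "grip": -0.3},
  ],
  newtons=15,
)

```text
clock: 1.3
position: [0.4355, -0.3351, 0.1026]
ee_rot: [-3.132, -0.237, -0.0]
force: [0.1, -0.3, 0.6]
width: 0.652
```

```bash
python3 - <<'E'
from h import *
a=get_image('top');b=get_image('side')
p=observe()['position']
for n in('top','side'): print(n,px(n,p))
u,v=map(int,px('top',p));A=cv2.resize(a[v-50:v+50,u-60:u+60],None,fx=3.3,fy=3.3,interpolation=cv2.INTER_CUBIC);print(u-60,v-50)
u,v=map(int,px('side',p));B=cv2.resize(b[v-60:v+60,u-60:u+60],None,fx=3.3,fy=3.3,interpolation=cv2.INTER_CUBIC);print(u-60,v-60)
c=np.zeros((396,792,3),np.uint8);c[:A.shape[0],:A.shape[1]]=A;c[:,396:]=B
cv2.imwrite('pics/g1.png',c[:,:,::-1])
E
```

```text
top (np.float64(419.6362331935933), np.float64(242.5485686550008))
side (np.float64(236.0967840041245), np.float64(316.2725332640347))
359 192
176 256
```

View pics/g1.png

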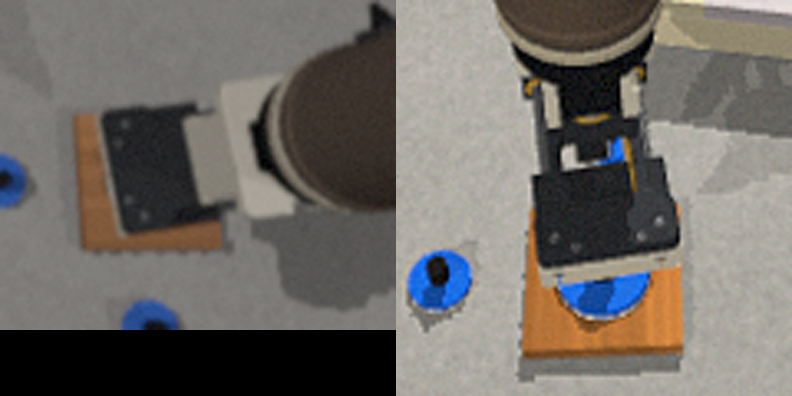

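The side crop shows the jaws straddling the tile: near finger at x≈608, tile centre at x≈605. I'm descending and gripping.

drive_tool(
  increments=[
    {"tz": -0.05, "grip": -0.3},
    {"tz": -0.1, "grip": -0.3},
    {"tz": -0.15, "grip": -0.3},
    {"tz": -0.18, "grip": -0.3},
    {"tz": -0.195, "grip": -0.3},
    {"tz": -0.203, "grip": -0.3},
    {"tz": -0.203, "grip": -0.3},
    {"tz": -0.203, "grip": 0.3},
    {"tz": -0.203, "grip": 0.5},
    {"tz": -0.203, "grip": 0.7},
    {"tz": -0.203, "grip": 1},
    {"tz": -0.203, "grip": 1},
    {"tz": -0.203, "grip": 1},
    {"tz": -0.203, "grip": 1},
    {"tz": -0.203, "grip": 1},
  ],
  newtons=15,
)

```text
invalid input
```

drive_tool(
  increments=[
    {"tx": 0, "ty": 0, "turn": 0, "tz": -0.05, "grip": -0.3},
    {"tx": 0, "ty": 0, "turn": 0, "tz": -0.1, "grip": -0.3},
    {"tx": 0, "ty": 0, "turn": 0, "tz": -0.15, "grip": -0.3},
    {"tx": 0, "ty": 0, "turn": 0, "tz": -0.18, "grip": -0.3},
    {"tx": 0, "ty": 0, "turn": 0, "tz": -0.195, "grip": -0.3},
    {"tx": 0, "ty": 0, "turn": 0, "tz": -0.203, "grip": -0.3},
    {"tx": 0, "ty": 0, "turn": 0, "tz": -0.203, "grip": -0.3},
    {"tx": 0, "ty": 0, "turn": 0, "tz": -0.203, "grip": 0.3},
    {"tx": 0, "ty": 0, "turn": 0, "tz": -0.203, "grip": 0.5},
    {"tx": 0, "ty": 0, "turn": 0, "tz": -0.203, "grip": 0.7},
    {"tx": 0, "ty": 0, "turn": 0, "tz": -0.203, "grip": 1},
    {"tx": 0, "ty": 0, "turn": 0, "tz": -0.203, "grip": 1},
    {"tx": 0, "ty": 0, "turn": 0, "tz": -0.203, "grip": 1},
    {"tx": 0, "ty": 0, "turn": 0, "tz": -0.203, "grip": 1},
  ],
  newtons=15,
)

```text
clock: 2.8
position: [0.4357, -0.3341, 0.0215]
ee_rot: [-3.131, -0.238, -0.0]
force: [-1.1, 3.9, 4.1]
width: 0.212
```

drive_tool(
  increments=[
    {"tx": 0, "ty": 0, "turn": 0, "tz": 0.03, "grip": 1},
    {"tx": 0, "ty": 0, "turn": 0, "tz": 0.09, "grip": 1},
    {"tx": 0, "ty": 0, "turn": 0, "tz": 0.16, "grip": 1},
    {"tx": 0, "ty": 0, "turn": 0, "tz": 0.23, "grip": 1},
    {"tx": 0.01, "ty": 0.02, "turn": 0, "tz": 0.28, "grip": 1},
    {"tx": 0.04, "ty": 0.07, "turn": 0, "tz": 0.3, "grip": 1},
    {"tx": 0.08, "ty": 0.14, "turn": 0, "tz": 0.3, "grip": 1},
    {"tx": 0.12, "ty": 0.22, "turn": 0, "tz": 0.3, "grip": 1},
    {"tx": 0.17, "ty": 0.3, "turn": 0, "tz": 0.3, "grip": 1},
    {"tx": 0.21, "ty": 0.38, "turn": 0, "tz": 0.3, "grip": 1},
    {"tx": 0.25, "ty": 0.45, "turn": 0, "tz": 0.3, "grip": 1},
    {"tx": 0.28, "ty": 0.5, "turn": 0, "tz": 0.28, "grip": 1},
    {"tx": 0.295, "ty": 0.53, "turn": 0, "tz": 0.24, "grip": 1},
    {"tx": 0.302, "ty": 0.537, "turn": 0, "tz": 0.21, "grip": 1},
    {"tx": 0.302, "ty": 0.537, "turn": 0, "tz": 0.19, "grip": 1},
    {"tx": 0.302, "ty": 0.537, "turn": 0, "tz": 0.19, "grip": 1},
    {"tx": 0.302, "ty": 0.537, "turn": 0, "tz": 0.19, "grip": 1},
    {"tx": 0.302, "ty": 0.537, "turn": 0, "tz": 0.19, "grip": 1},
  ],
  newtons=15,
)

```text
clock: 4.6
position: [0.5566, -0.1203, 0.0981]
ee_rot: [-3.132, -0.236, -0.001]
force: [0.1, -0.5, -2.2]
width: 0.213
```

```bash
python3 - <<'E'
from h import *
o=observe();print(o['position'],o['force'],o['width'])
a=get_image('top');b=get_image('side')
A=cv2.resize(a[130:260,180:350],None,fx=2.3,fy=2.3,interpolation=cv2.INTER_CUBIC)
B=cv2.resize(b[160:290,225:355],None,fx=3,fy=3,interpolation=cv2.INTER_CUBIC)
c=np.zeros((390,790,3),np.uint8);c[:A.shape[0],:A.shape[1]]=A;c[:,396:786]=B
cv2.imwrite('pics/g2.png',c[:,:,::-1])
E
```

```text
[ 0.55656085 -0.12032015  0.0980934 ] [ 0.14027641 -0.46323054 -2.19669047] 0.21252378936964522
```

View pics/g2.png

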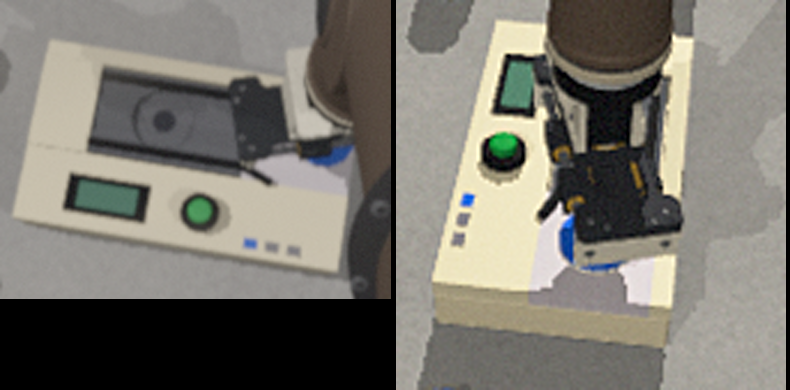

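Tile is held over the pad and the full pocket ring shows around (163,120) in the top crop. The jaws are 17° off the channel axis, so I'll turn them into line and lower.

drive_tool(
  increments=[
    {"tx": 0, "ty": 0, "turn": -0.1, "tz": -0.005, "grip": 1},
    {"tx": 0, "ty": 0, "turn": -0.2, "tz": -0.015, "grip": 1},
    {"tx": 0, "ty": 0, "turn": -0.27, "tz": -0.03, "grip": 1},
    {"tx": 0, "ty": 0, "turn": -0.288, "tz": -0.04, "grip": 1},
    {"tx": 0, "ty": 0, "turn": -0.288, "tz": -0.048, "grip": 1},
    {"tx": 0, "ty": 0, "turn": -0.288, "tz": -0.052, "grip": 1},
    {"tx": 0, "ty": 0, "turn": -0.288, "tz": -0.052, "grip": 1},
    {"tx": 0, "ty": 0, "turn": -0.288, "tz": -0.052, "grip": 1},
  ],
)

```text
clock: 5.5
position: [0.5568, -0.1199, 0.0774]
ee_rot: [-3.132, 0.236, -0.002]
force: [0.9, -1.1, -3.5]
width: 0.214
```

Lowering in small steps until the wrist force shows contact.

drive_tool(
  increments=[
    {"tx": 0, "ty": 0, "turn": 0, "tz": -0.002, "grip": 1},
    {"tx": 0, "ty": 0, "turn": 0, "tz": -0.004, "grip": 1},
    {"tx": 0, "ty": 0, "turn": 0, "tz": -0.0055, "grip": 1},
    {"tx": 0, "ty": 0, "turn": 0, "tz": -0.0055, "grip": 1},
    {"tx": 0, "ty": 0, "turn": 0, "tz": -0.0055, "grip": 1},
  ],
)

```text
clock: 6.0
position: [0.5568, -0.1199, 0.0752]
ee_rot: [-3.132, 0.236, -0.002]
force: [0.1, -0.3, -3.3]
width: 0.212
```

drive_tool(
  increments=[
    {"tx": 0, "ty": 0, "turn": 0, "tz": -0.001, "grip": 1},
    {"tx": 0, "ty": 0, "turn": 0, "tz": -0.002, "grip": 1},
    {"tx": 0, "ty": 0, "turn": 0, "tz": -0.002, "grip": 1},
  ],
)

```text
clock: 6.3
position: [0.5569, -0.12, 0.0745]
ee_rot: [-3.132, 0.236, -0.002]
force: [-0.9, 0.5, -2.2]
width: 0.21
```

drive_tool(
  increments=[
    {"tx": 0, "ty": 0, "turn": 0, "tz": -0.0015, "grip": 1},
    {"tx": 0, "ty": 0, "turn": 0, "tz": -0.0025, "grip": 1},
    {"tx": 0, "ty": 0, "turn": 0, "tz": -0.0025, "grip": 1},
  ],
)

```text
clock: 6.6
position: [0.5574, -0.1201, 0.0744]
ee_rot: [-3.132, 0.236, -0.004]
force: [-1.1, 0.6, 7.1]
width: 0.214
```

Contact at 7 N with TCP 0.0744 m, which is the expected height. Now opening slightly, to a loose cage round the knob.

drive_tool(
  increments=[
    {"tx": 0, "ty": 0, "turn": 0, "tz": 0, "grip": 0.5},
    {"tx": 0, "ty": 0, "turn": 0, "tz": 0, "grip": 0.47},
    {"tx": 0, "ty": 0, "turn": 0, "tz": 0, "grip": 0.47},
    {"tx": 0, "ty": 0, "turn": 0, "tz": 0, "grip": 0.47},
  ],
)

```text
clock: 7.0
position: [0.5574, -0.1201, 0.0744]
ee_rot: [-3.132, 0.236, -0.004]
force: [-0.3, -0.5, 1.0]
width: 0.264
```

drive_tool(
  increments=[
    {"tx": 0.0009, "ty": 0.006, "turn": 0, "tz": 0, "grip": 0.47},
    {"tx": 0.0019, "ty": 0.0124, "turn": 0, "tz": 0, "grip": 0.47},
    {"tx": 0.0028, "ty": 0.0185, "turn": 0, "tz": 0, "grip": 0.47},
    {"tx": 0.0038, "ty": 0.0247, "turn": 0, "tz": 0, "grip": 0.47},
    {"tx": 0.0047, "ty": 0.0309, "turn": 0, "tz": 0, "grip": 0.47},
    {"tx": 0.0056, "ty": 0.0371, "turn": 0, "tz": 0, "grip": 0.47},
    {"tx": 0.0066, "ty": 0.0433, "turn": 0, "tz": 0, "grip": 0.47},
    {"tx": 0.0075, "ty": 0.0494, "turn": 0, "tz": 0, "grip": 0.47},
    {"tx": 0.0085, "ty": 0.0556, "turn": 0, "tz": 0, "grip": 0.47},
    {"tx": 0.0094, "ty": 0.0618, "turn": 0, "tz": 0, "grip": 0.47},
    {"tx": 0.0104, "ty": 0.068, "turn": 0, "tz": 0, "grip": 0.47},
    {"tx": 0.0113, "ty": 0.0742, "turn": 0, "tz": 0, "grip": 0.47},
    {"tx": 0.0122, "ty": 0.0803, "turn": 0, "tz": 0, "grip": 0.47},
    {"tx": 0.0132, "ty": 0.0865, "turn": 0, "tz": 0, "grip": 0.47},
    {"tx": 0.0141, "ty": 0.0927, "turn": 0, "tz": 0, "grip": 0.47},
    {"tx": 0.015, "ty": 0.0989, "turn": 0, "tz": 0, "grip": 0.47},
    {"tx": 0.016, "ty": 0.1051, "turn": 0, "tz": 0, "grip": 0.47},
    {"tx": 0.0169, "ty": 0.1112, "turn": 0, "tz": 0, "grip": 0.47},
    {"tx": 0.0179, "ty": 0.1174, "turn": 0, "tz": 0, "grip": 0.47},
    {"tx": 0.0188, "ty": 0.1236, "turn": 0, "tz": 0, "grip": 0.47},
  ],
)

```text
clock: 9.0
position: [0.565, -0.0704, 0.0743]
ee_rot: [-3.132, 0.236, -0.004]
force: [-0.5, -1.4, -1.1]
width: 0.262
```

drive_tool(
  increments=[
    {"tx": 0.0008, "ty": 0.005, "turn": 0, "tz": 0, "grip": 0.47},
    {"tx": 0.0015, "ty": 0.01, "turn": 0, "tz": 0, "grip": 0.47},
    {"tx": 0.0023, "ty": 0.015, "turn": 0, "tz": 0, "grip": 0.47},
    {"tx": 0.003, "ty": 0.02, "turn": 0, "tz": 0, "grip": 0.47},
    {"tx": 0.0038, "ty": 0.025, "turn": 0, "tz": 0, "grip": 0.47},
    {"tx": 0.0046, "ty": 0.03, "turn": 0, "tz": 0, "grip": 0.47},
    {"tx": 0.0053, "ty": 0.035, "turn": 0, "tz": 0, "grip": 0.47},
    {"tx": 0.0061, "ty": 0.04, "turn": 0, "tz": 0, "grip": 0.47},
  ],
)

```text
clock: 9.8
position: [0.5675, -0.0542, 0.0744]
ee_rot: [-3.132, 0.236, -0.004]
force: [0.5, -1.5, -0.1]
width: 0.266
```

drive_tool(
  increments=[
    {"tx": 0.0008, "ty": 0.005, "turn": 0, "tz": 0, "grip": 0.47},
    {"tx": 0.0015, "ty": 0.01, "turn": 0, "tz": 0, "grip": 0.47},
    {"tx": 0.0023, "ty": 0.015, "turn": 0, "tz": 0, "grip": 0.47},
    {"tx": 0.003, "ty": 0.02, "turn": 0, "tz": 0, "grip": 0.47},
    {"tx": 0.0038, "ty": 0.025, "turn": 0, "tz": 0, "grip": 0.47},
    {"tx": 0.0046, "ty": 0.03, "turn": 0, "tz": 0, "grip": 0.47},
    {"tx": 0.0053, "ty": 0.035, "turn": 0, "tz": 0, "grip": 0.47},
    {"tx": 0.0061, "ty": 0.04, "turn": 0, "tz": 0, "grip": 0.47},
  ],
)

```text
clock: 10.6
position: [0.5699, -0.038, 0.0743]
ee_rot: [-3.132, 0.236, -0.004]
force: [-0.5, -0.6, -0.4]
width: 0.263
```

drive_tool(
  increments=[
    {"tx": 0.0008, "ty": 0.005, "turn": 0, "tz": 0, "grip": 0.47},
    {"tx": 0.0015, "ty": 0.01, "turn": 0, "tz": 0, "grip": 0.47},
    {"tx": 0.0023, "ty": 0.015, "turn": 0, "tz": 0, "grip": 0.47},
    {"tx": 0.003, "ty": 0.02, "turn": 0, "tz": 0, "grip": 0.47},
    {"tx": 0.0038, "ty": 0.025, "turn": 0, "tz": 0, "grip": 0.47},
    {"tx": 0.0046, "ty": 0.03, "turn": 0, "tz": 0, "grip": 0.47},
    {"tx": 0.0053, "ty": 0.035, "turn": 0, "tz": 0, "grip": 0.47},
    {"tx": 0.0061, "ty": 0.04, "turn": 0, "tz": 0, "grip": 0.47},
    {"tx": 0.0069, "ty": 0.045, "turn": 0, "tz": 0, "grip": 0.47},
    {"tx": 0.0076, "ty": 0.05, "turn": 0, "tz": 0, "grip": 0.47},
    {"tx": 0.0084, "ty": 0.055, "turn": 0, "tz": 0, "grip": 0.47},
    {"tx": 0.0091, "ty": 0.06, "turn": 0, "tz": 0, "grip": 0.47},
    {"tx": 0.0099, "ty": 0.065, "turn": 0, "tz": 0, "grip": 0.47},
    {"tx": 0.0107, "ty": 0.07, "turn": 0, "tz": 0, "grip": 0.47},
  ],
)

```text
clock: 12.0
position: [0.5742, -0.0099, 0.0744]
ee_rot: [-3.132, 0.236, -0.004]
force: [-1.4, -0.7, -0.6]
width: 0.269
```

drive_tool(
  increments=[
    {"tx": 0.0008, "ty": 0.005, "turn": 0, "tz": 0, "grip": 0.47},
    {"tx": 0.0015, "ty": 0.01, "turn": 0, "tz": 0, "grip": 0.47},
    {"tx": 0.0023, "ty": 0.015, "turn": 0, "tz": 0, "grip": 0.47},
    {"tx": 0.003, "ty": 0.02, "turn": 0, "tz": 0, "grip": 0.47},
    {"tx": 0.0038, "ty": 0.025, "turn": 0, "tz": 0, "grip": 0.47},
    {"tx": 0.0046, "ty": 0.03, "turn": 0, "tz": 0, "grip": 0.47},
  ],
)

```text
clock: 12.6
position: [0.5761, 0.0022, 0.0743]
ee_rot: [-3.132, 0.236, -0.004]
force: [-0.1, -0.5, -0.8]
width: 0.265
```

drive_tool(
  increments=[
    {"tx": 0.0008, "ty": 0.005, "turn": 0, "tz": 0, "grip": 0.47},
    {"tx": 0.0015, "ty": 0.01, "turn": 0, "tz": 0, "grip": 0.47},
    {"tx": 0.0023, "ty": 0.015, "turn": 0, "tz": 0, "grip": 0.47},
    {"tx": 0.003, "ty": 0.02, "turn": 0, "tz": 0, "grip": 0.47},
    {"tx": 0.0038, "ty": 0.025, "turn": 0, "tz": 0, "grip": 0.47},
  ],
)

```text
clock: 13.1
position: [0.5776, 0.0124, 0.0744]
ee_rot: [-3.132, 0.236, -0.004]
force: [0.4, -0.4, -1.1]
width: 0.258
```

drive_tool(
  increments=[
    {"tx": 0.0008, "ty": 0.005, "turn": 0, "tz": 0, "grip": 0.47},
    {"tx": 0.0015, "ty": 0.01, "turn": 0, "tz": 0, "grip": 0.47},
    {"tx": 0.0023, "ty": 0.015, "turn": 0, "tz": 0, "grip": 0.47},
  ],
)

```text
clock: 13.4
position: [0.5786, 0.0186, 0.0744]
ee_rot: [-3.132, 0.236, -0.004]
force: [1.0, -0.3, -0.1]
width: 0.266
```

drive_tool(
  increments=[
    {"tx": 0.0006, "ty": 0.004, "turn": 0, "tz": 0, "grip": 0.47},
    {"tx": 0.0012, "ty": 0.008, "turn": 0, "tz": 0, "grip": 0.47},
    {"tx": 0.0012, "ty": 0.008, "turn": 0, "tz": 0, "grip": 0.47},
  ],
)

```text
clock: 13.7
position: [0.5792, 0.0222, 0.0744]
ee_rot: [-3.132, 0.235, -0.005]
force: [-0.0, -0.2, -0.5]
width: 0.266
```

drive_tool(
  increments=[
    {"tx": 0.0006, "ty": 0.004, "turn": 0, "tz": 0, "grip": 0.47},
    {"tx": 0.0012, "ty": 0.008, "turn": 0, "tz": 0, "grip": 0.47},
    {"tx": 0.0012, "ty": 0.008, "turn": 0, "tz": 0, "grip": 0.47},
  ],
)

```text
clock: 14.0
position: [0.5797, 0.0258, 0.0744]
ee_rot: [-3.132, 0.235, -0.005]
force: [-0.3, -0.9, 0.6]
width: 0.263
```

drive_tool(
  increments=[
    {"tx": 0.0004, "ty": 0.003, "turn": 0, "tz": 0, "grip": 0.47},
    {"tx": 0.0009, "ty": 0.006, "turn": 0, "tz": 0, "grip": 0.47},
    {"tx": 0.0011, "ty": 0.0075, "turn": 0, "tz": 0, "grip": 0.47},
    {"tx": 0.0011, "ty": 0.0075, "turn": 0, "tz": 0, "grip": 0.47},
  ],
)

```text
clock: 14.4
position: [0.5801, 0.029, 0.0744]
ee_rot: [-3.131, 0.234, -0.005]
force: [0.1, -0.0, 0.6]
width: 0.264
```

drive_tool(
  increments=[
    {"tx": 0.0004, "ty": 0.003, "turn": 0, "tz": 0, "grip": 0.47},
    {"tx": 0.0009, "ty": 0.006, "turn": 0, "tz": 0, "grip": 0.47},
    {"tx": 0.0011, "ty": 0.0075, "turn": 0, "tz": 0, "grip": 0.47},
    {"tx": 0.0011, "ty": 0.0075, "turn": 0, "tz": 0, "grip": 0.47},
  ],
)

```text
clock: 14.8
position: [0.5806, 0.0322, 0.0744]
ee_rot: [-3.131, 0.234, -0.005]
force: [-0.9, 0.6, -0.2]
width: 0.264
```

drive_tool(
  increments=[
    {"tx": 0.0004, "ty": 0.003, "turn": 0, "tz": 0, "grip": 0.47},
    {"tx": 0.0009, "ty": 0.006, "turn": 0, "tz": 0, "grip": 0.47},
    {"tx": 0.0011, "ty": 0.0075, "turn": 0, "tz": 0, "grip": 0.47},
    {"tx": 0.0011, "ty": 0.0075, "turn": 0, "tz": 0, "grip": 0.47},
  ],
)

```text
clock: 15.2
position: [0.5811, 0.0355, 0.0744]
ee_rot: [-3.131, 0.234, -0.005]
force: [-0.3, -0.2, 0.6]
width: 0.269
```

```bash
python3 - <<'E'
from h import *
a=get_image('top');b=get_image('side')
print(px('top',[.5811,.0355,.0744]),px('side',[.5811,.0355,.0744]))
A=cv2.resize(a[130:230,190:320],None,fx=3,fy=3,interpolation=cv2.INTER_CUBIC)
B=cv2.resize(b[150:270,235:335],None,fx=3.9,fy=3.9,interpolation=cv2.INTER_CUBIC)
c=np.zeros((468,790,3),np.uint8);c[:A.shape[0],:A.shape[1]]=A;c[:,396:786]=B
cv2.imwrite('pics/g3.png',c[:,:,::-1])
E
```

```text
(np.float64(252.8444382872557), np.float64(179.58523922389347)) (np.float64(296.90199235481754), np.float64(198.15156573285955))
```

View pics/g3.png

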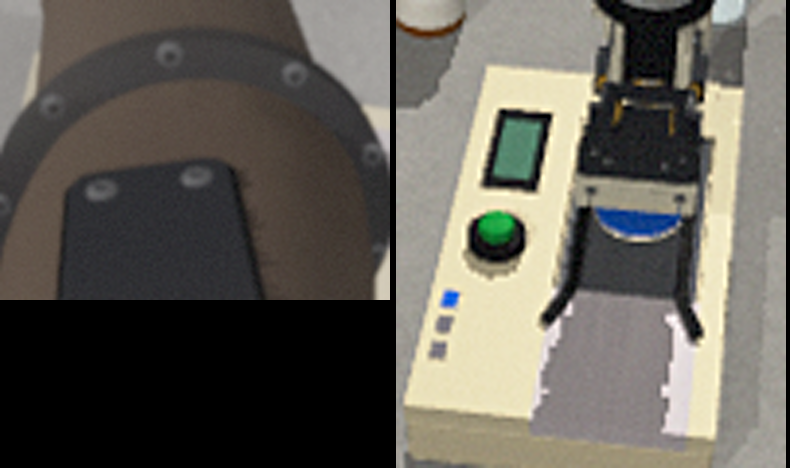

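The tile is travelling in the cage, with its near rim at about (640,238) in the side crop. Whether it has dropped isn't clear from this, so I'll keep feeling.

drive_tool(
  increments=[
    {"tx": 0.0004, "ty": 0.003, "turn": 0, "tz": 0, "grip": 0.47},
    {"tx": 0.0009, "ty": 0.006, "turn": 0, "tz": 0, "grip": 0.47},
    {"tx": 0.0011, "ty": 0.0075, "turn": 0, "tz": 0, "grip": 0.47},
    {"tx": 0.0011, "ty": 0.0075, "turn": 0, "tz": 0, "grip": 0.47},
  ],
)

```text
clock: 15.7
position: [0.5815, 0.0385, 0.0744]
ee_rot: [-3.131, 0.233, -0.005]
force: [0.2, 0.6, -0.5]
width: 0.264
```

drive_tool(
  increments=[
    {"tx": 0.0004, "ty": 0.003, "turn": 0, "tz": 0, "grip": 0.47},
    {"tx": 0.0008, "ty": 0.005, "turn": 0, "tz": 0, "grip": 0.47},
    {"tx": 0.0008, "ty": 0.005, "turn": 0, "tz": 0, "grip": 0.47},
  ],
)

```text
clock: 16.0
position: [0.5818, 0.0407, 0.0744]
ee_rot: [-3.131, 0.233, -0.005]
force: [0.4, -0.6, -0.1]
width: 0.267
```

drive_tool(
  increments=[
    {"tx": 0.0004, "ty": 0.003, "turn": 0, "tz": 0, "grip": 0.47},
    {"tx": 0.0008, "ty": 0.005, "turn": 0, "tz": 0, "grip": 0.47},
    {"tx": 0.0008, "ty": 0.005, "turn": 0, "tz": 0, "grip": 0.47},
  ],
)

```text
clock: 16.3
position: [0.5822, 0.0429, 0.0744]
ee_rot: [-3.131, 0.233, -0.005]
force: [-0.2, -0.3, 0.9]
width: 0.266
```

drive_tool(
  increments=[
    {"tx": 0.0004, "ty": 0.003, "turn": 0, "tz": 0, "grip": 0.47},
    {"tx": 0.0008, "ty": 0.005, "turn": 0, "tz": 0, "grip": 0.47},
    {"tx": 0.0008, "ty": 0.005, "turn": 0, "tz": 0, "grip": 0.47},
  ],
)

```text
clock: 16.6
position: [0.5825, 0.0448, 0.0744]
ee_rot: [-3.131, 0.233, -0.005]
force: [-0.2, -0.3, 0.5]
width: 0.267
```

drive_tool(
  increments=[
    {"tx": 0.0004, "ty": 0.003, "turn": 0, "tz": 0, "grip": 0.47},
    {"tx": 0.0008, "ty": 0.005, "turn": 0, "tz": 0, "grip": 0.47},
    {"tx": 0.0008, "ty": 0.005, "turn": 0, "tz": 0, "grip": 0.47},
  ],
)

```text
clock: 16.9
position: [0.5825, 0.0451, 0.0744]
ee_rot: [3.133, -0.235, 0.004]
force: [-1.3, -5.5, 2.0]
width: 0.264
```

Contact: 5.5 N and the TCP has stalled. I'll back off slightly, then check the drop by lowering the fingertips. An undropped disc's top would be at 0.0695, a dropped one's at 0.065.

drive_tool(
  increments=[
    {"tx": -0.0004, "ty": -0.003, "turn": 0, "tz": 0, "grip": 0.47},
    {"tx": -0.0008, "ty": -0.005, "turn": 0, "tz": 0, "grip": 0.47},
    {"tx": -0.0008, "ty": -0.005, "turn": 0, "tz": -0.005, "grip": 0.47},
    {"tx": -0.0008, "ty": -0.005, "turn": 0, "tz": -0.009, "grip": 0.47},
    {"tx": -0.0008, "ty": -0.005, "turn": 0, "tz": -0.012, "grip": 0.47},
    {"tx": -0.0008, "ty": -0.005, "turn": 0, "tz": -0.012, "grip": 0.47},
  ],
)

```text
clock: 17.5
position: [0.582, 0.0433, 0.0693]
ee_rot: [3.133, -0.234, 0.003]
force: [-0.1, 0.1, -0.1]
width: 0.267
```

drive_tool(
  increments=[
    {"tx": 0, "ty": 0, "turn": 0, "tz": -0.002, "grip": 0.47},
    {"tx": 0, "ty": 0, "turn": 0, "tz": -0.004, "grip": 0.47},
    {"tx": 0, "ty": 0, "turn": 0, "tz": -0.004, "grip": 0.47},
  ],
)

```text
clock: 17.8
position: [0.5819, 0.0433, 0.0676]
ee_rot: [3.133, -0.235, 0.003]
force: [-0.2, 0.3, 0.4]
width: 0.267
```

No contact at 0.0676, so the tile has dropped. Letting go and lifting clear to look.

drive_tool(
  increments=[
    {"tx": 0, "ty": 0, "turn": 0, "tz": 0, "grip": 0.2},
    {"tx": 0, "ty": 0, "turn": 0, "tz": 0, "grip": 0.1},
    {"tx": 0, "ty": 0, "turn": 0, "tz": 0, "grip": 0.1},
    {"tx": 0, "ty": 0, "turn": 0, "tz": 0.02, "grip": 0.1},
    {"tx": 0, "ty": 0, "turn": 0, "tz": 0.06, "grip": 0.1},
    {"tx": 0, "ty": 0, "turn": 0, "tz": 0.12, "grip": 0.1},
    {"tx": 0, "ty": 0, "turn": 0, "tz": 0.2, "grip": 0.1},
    {"tx": 0, "ty": -0.08, "turn": 0, "tz": 0.25, "grip": 0.1},
    {"tx": 0, "ty": -0.18, "turn": 0, "tz": 0.25, "grip": 0.4},
    {"tx": 0, "ty": -0.28, "turn": 0, "tz": 0.25, "grip": 0.7},
    {"tx": 0, "ty": -0.36, "turn": 0, "tz": 0.25, "grip": 1},
    {"tx": 0, "ty": -0.4, "turn": 0, "tz": 0.25, "grip": 1},
    {"tx": 0, "ty": -0.4, "turn": 0, "tz": 0.25, "grip": 1},
    {"tx": 0, "ty": -0.4, "turn": 0, "tz": 0.25, "grip": 1},
  ],
)

```text
clock: 19.2
position: [0.582, -0.1151, 0.1677]
ee_rot: [-3.132, 0.233, -0.003]
force: [-0.9, 0.5, -0.2]
width: 0.012
```

```bash
python3 - <<'E'
from h import *
a=get_image('top');b=get_image('side')
A=cv2.resize(a[140:250,190:290],None,fx=3.9,fy=3.9,interpolation=cv2.INTER_CUBIC)
B=cv2.resize(b[160:270,235:335],None,fx=3.9,fy=3.9,interpolation=cv2.INTER_CUBIC)
c=np.zeros((429,790,3),np.uint8);c[:A.shape[0],:A.shape[1]]=A;c[:,396:786]=B
cv2.imwrite('pics/g4.png',c[:,:,::-1]);print(observe()['position'])
E
```

```text
[ 0.58215058 -0.11410849  0.16756759]
```

View pics/g4.png

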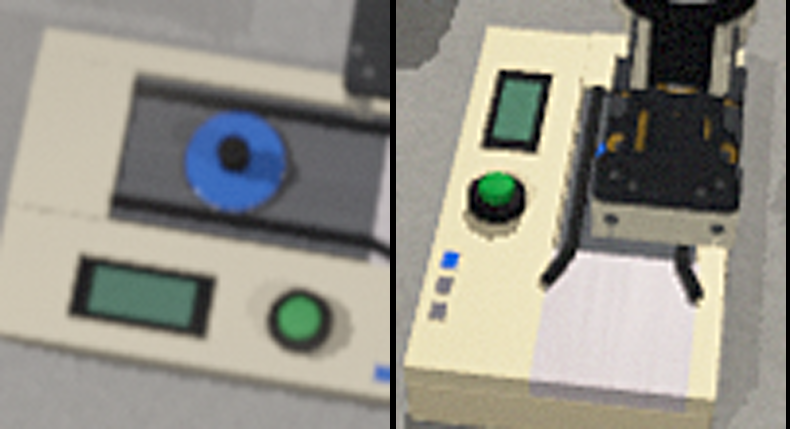

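The tile sits concentric on the pocket position: top crop disc at (236,161), against the pocket hole seen before. Button top is at (300,317). I'll correct the button position with the known offset.

```bash
python3 - <<'E'
from h import *
T=lambda x,y:(190+x/3.9,140+y/3.9)
S=lambda x,y:(235+(x-396)/3.9,160+y/3.9)
print('disc',w('top',*T(236,161),.065),w('top',*T(236,161),.0695),'knob',w('top',*T(233,153),.091),w('top',*T(233,153),.0955))
print('btn',w('top',*T(300,316),.081),w('side',*S(497,186),.081))
E
```

```text
disc [0.57943304 0.04131563 0.065     ] [0.57824421 0.0410879  0.0695    ] knob [0.57737292 0.04185655 0.091     ] [0.57615829 0.04161886 0.0955    ]
btn [0.48285494 0.00142059 0.081     ] [ 0.48612003 -0.00573854  0.081     ]
```

drive_tool(
  increments=[
    {"tx": -0.03, "ty": 0.03, "turn": 0, "tz": 0, "grip": 1},
    {"tx": -0.08, "ty": 0.09, "turn": 0, "tz": 0, "grip": 1},
    {"tx": -0.14, "ty": 0.16, "turn": 0, "tz": 0, "grip": 1},
    {"tx": -0.2, "ty": 0.23, "turn": 0, "tz": 0, "grip": 1},
    {"tx": -0.235, "ty": 0.27, "turn": 0, "tz": -0.02, "grip": 1},
    {"tx": -0.244, "ty": 0.283, "turn": 0, "tz": -0.07, "grip": 1},
    {"tx": -0.244, "ty": 0.283, "turn": 0, "tz": -0.13, "grip": 1},
    {"tx": -0.244, "ty": 0.283, "turn": 0, "tz": -0.17, "grip": 1},
    {"tx": -0.244, "ty": 0.283, "turn": 0, "tz": -0.19, "grip": 1},
    {"tx": -0.244, "ty": 0.283, "turn": 0, "tz": -0.2, "grip": 1},
    {"tx": -0.244, "ty": 0.283, "turn": 0, "tz": -0.2, "grip": 1},
    {"tx": -0.244, "ty": 0.283, "turn": 0, "tz": -0.2, "grip": 1},
  ],
)

```text
clock: 20.5
position: [0.485, -0.0007, 0.0882]
ee_rot: [-3.132, 0.229, -0.004]
force: [0.4, -0.2, 0.2]
width: 0.004
```

```bash
python3 - <<'E'
from h import *
b=get_image('side')
B=cv2.resize(b[150:280,220:340],None,fx=4.2,fy=4.2,interpolation=cv2.INTER_CUBIC)
cv2.imwrite('pics/g5.png',B[:,:,::-1]);print(observe()['position'])
E
```

```text
[ 0.48509867 -0.00075165  0.08824775]
```

View pics/g5.png

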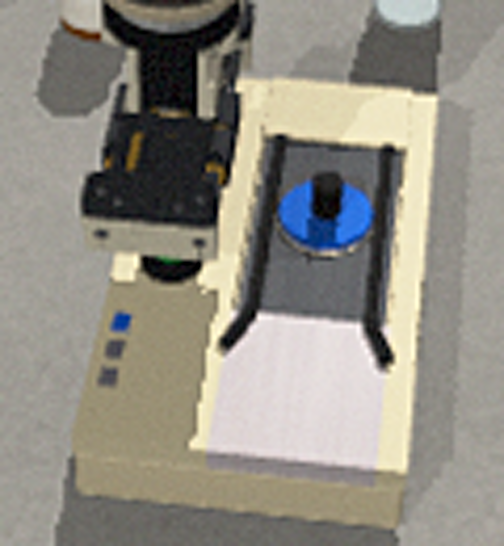

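The tile lies flat, with only a thin white rim showing at (325,250), and the gripper is over the button. Pressing now.

drive_tool(
  increments=[
    {"tx": 0, "ty": 0, "turn": 0, "tz": -0.008, "grip": 1},
    {"tx": 0, "ty": 0, "turn": 0, "tz": -0.016, "grip": 1},
    {"tx": 0, "ty": 0, "turn": 0, "tz": -0.022, "grip": 1},
    {"tx": 0, "ty": 0, "turn": 0, "tz": -0.027, "grip": 1},
    {"tx": 0, "ty": 0, "turn": 0, "tz": -0.03, "grip": 1},
    {"tx": 0, "ty": 0, "turn": 0, "tz": -0.03, "grip": 1},
  ],
)

```text
clock: 21.15
position: [0.4854, -0.0008, 0.0764]
ee_rot: [-3.132, 0.23, -0.005]
force: [0.0, -0.8, 3.4]
width: 0.009
```

drive_tool(
  increments=[
    {"tx": 0, "ty": 0, "turn": 0, "tz": -0.002, "grip": 1},
    {"tx": 0, "ty": 0, "turn": 0, "tz": -0.003, "grip": 1},
    {"tx": 0, "ty": 0, "turn": 0, "tz": -0.003, "grip": 1},
    {"tx": 0, "ty": 0, "turn": 0, "tz": -0.003, "grip": 1},
  ],
)

```text
clock: 21.55
position: [0.4855, -0.0008, 0.076]
ee_rot: [-3.132, 0.23, -0.006]
force: [-4.0, -0.4, 16.3]
width: 0.006
```

Bottomed out: 16 N at 5 mm travel. Retracting to get a clear view of everything.

drive_tool(
  increments=[
    {"tx": 0, "ty": 0, "turn": 0, "tz": 0.02, "grip": 1},
    {"tx": 0, "ty": 0, "turn": 0, "tz": 0.06, "grip": 1},
    {"tx": 0, "ty": 0, "turn": 0, "tz": 0.14, "grip": 1},
    {"tx": 0, "ty": 0, "turn": 0, "tz": 0.22, "grip": 1},
    {"tx": -0.03, "ty": -0.05, "turn": 0, "tz": 0.27, "grip": 1},
    {"tx": -0.08, "ty": -0.15, "turn": 0, "tz": 0.3, "grip": 1},
    {"tx": -0.13, "ty": -0.25, "turn": 0, "tz": 0.3, "grip": 1},
    {"tx": -0.18, "ty": -0.35, "turn": 0, "tz": 0.3, "grip": 1},
    {"tx": -0.22, "ty": -0.45, "turn": 0, "tz": 0.3, "grip": 1},
    {"tx": -0.24, "ty": -0.52, "turn": 0, "tz": 0.3, "grip": 1},
    {"tx": -0.25, "ty": -0.55, "turn": 0, "tz": 0.3, "grip": 1},
    {"tx": -0.25, "ty": -0.55, "turn": 0, "tz": 0.3, "grip": 1},
    {"tx": -0.25, "ty": -0.55, "turn": 0, "tz": 0.3, "grip": 1},
  ],
)

```text
clock: 22.85
position: [0.3854, -0.2201, 0.1959]
ee_rot: [-3.131, 0.23, -0.005]
force: [0.4, 0.5, 0.3]
width: 0.005
```

```bash
python3 - <<'E'
from h import *
save('side','s9.png',s=1.42);print(observe()['position'],observe()['force'],observe()['clock'])
E
```

```text
[ 0.38572674 -0.21971184  0.1959112 ] [ 0.54650727 -0.01728827 -0.09354499] 22.9
```

View pics/s9.png

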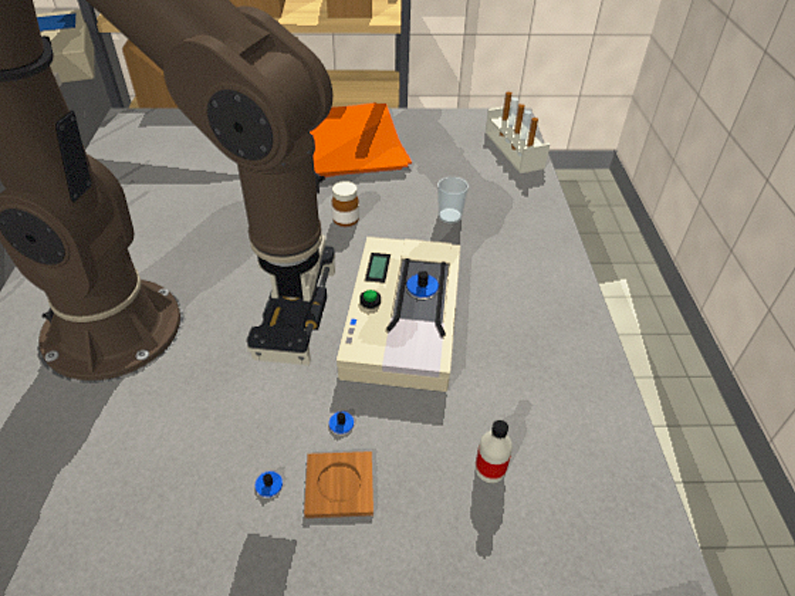

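The tile is flat in the pocket at (422,285) and the button is back up. The jar, bottle and beaker are at the same pixels as at the start, and the arm touches nothing. Handing in.

```bash
python3 -c "
from cell import *
print(sign_off())"
```

```text
the job is handed in; nothing more can be done
None
```

I moved the calibration tile from the wooden block to the measuring pocket, let go and pressed the green button. The job was handed in at about 23 s; `sign_off()` gives no verdict.

- **Set-down and slide:** I set the tile on the loading pad with about 7 N of contact. I then slid it with the jaws loosely round the knob; the forces I read were under 2 N until the tile stopped at 5.5 N.
- **Drop into the pocket:** Without contact, the fingertips went below where an undropped disc's top would be. The later pictures show the tile flat and over the pocket.
- **Button:** It went down about 5 mm, with 3.4 N just before it bottomed out and 16 N at the bottom. It is back up in the last picture.
- **Other objects:** In the last picture the jar, bottle and beaker stand where they were, and the arm touches nothing.

Some checks disagreed:
- **Cameras:** The two cameras differed by 3–5 mm, and by up to about 9 mm on the button. I used averages and checked them by touch.
- **Channel position:** It measured about 10 mm further in +x than stated, taking the body as centred on its origin. I followed the rails as seen.
- **Pocket position:** By feel it is at about y = 41 mm; the images gave 31 to 40 mm.

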